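# Close the gap in a staggered shielding wall

## Task

Finish the little shielding wall in staggered bond. Take the yellow block out of the rack by its ends, set it down flat on the bench and let go, then take it anew across its width and lay it in the gap of the second course, flush with the wall's faces, where it bridges the joint below; then lay the blue block lengthwise on top, flush and centred over the joint between the yellow block and the green block beside it. Set the blocks down, do not drop them, and leave the half-length block and the tin where they are.

Things in the scene. Friction and masses are not known exactly. Their poses are not given: they have to be found in the camera images.
- yellow_block_centre (a point): Yellow full-length shielding block lying in either channel of the rack; its ends stand 4 mm out of the channel, whose walls hide its sides, so only its ends can be gripped. 64 mm long (its y axis), 36 mm wide (x), 32 mm high (z), about 0.14 kg, edges slightly rounded. The point is its centre, 16 mm above its underside. Underside 10 mm above the bench at first.
- blue_block_centre (a point): Blue full-length shielding block lying flat on the open bench between robot and wall. 64 mm long (its y axis), 36 mm wide (x), 32 mm high (z), about 0.14 kg, edges slightly rounded. The point is its centre, 16 mm above its underside.
- shield_wall: Fixed green wall, y along its length, x across its 36 mm thickness, origin at the centre of its underside: base plate 56 x 236 x 6 mm; first course of three blocks like the loose ones, centres at y = -68, 0, 68 mm, top at z = 38 mm; second course with a full block at y = +34 mm and a 30 mm half block at y = -85 mm, top at z = 70 mm.
- gap_centre (a point): Where the yellow block's centre belongs, at wall y = -34 mm: centre of the 72 mm long, 32 mm high gap in the second course, over a joint of the first. Its axes are the wall's (y along it). The gap's floor is 38 mm above the bench, 16 mm below this point. The green blocks at both ends leave 4 mm on either side, no room for fingers there; both wall faces are open.
- top_centre (a point): Where the blue block's centre belongs: third course, above the joint between the yellow block in place and the full green block. At wall y = 0. Axes as the wall's (y along it); the second course's top is 70 mm above the bench, 16 mm below this point. Open at both ends.
- rack: Fixed aluminium block rack, 100 mm (x) by 60 mm (y), 46 mm high; origin at the centre of its underside. Two channels 42 mm wide run along its y axis, at x = -23 and +23 mm, floor 10 mm above the bench, walls 36 mm high, 56 mm long and 4 mm thick, ends open.
- half_block: Spare green half-length block, 30 mm long, 36 mm wide, 32 mm high, in the rack's other channel; origin at the centre of its underside. Stays there.
- tin: Low round tin with a red top, 65 mm across, 26 mm high, behind the wall to the right; origin at the centre of its underside. Stays there.
There are look-alikes about, which are no part of the job. Of the things shaped like the part that bears yellow_block_centre, the yellow one is meant.

How it is judged:
By the outcome, as a careful person would: the job done as asked, in the order asked, and still so for the second after the job is handed in, with the robot touching nothing.
It also fails if it takes over 72 s, if anything falls off the work surface, if the arm or the gripper's body presses on something with over 40 N, if the wrist force passes 120 N, or if a joint passes its speed limit or range.

## Robot

A 6-joint arm with a two-finger parallel gripper is mounted at the origin on a cart in front of the work surface, level with it; the furniture and walls round the work are solid. World frame = base frame: x ahead of the robot, y to its left, z up, the work surface at z = 0. Lengths are in mm, angles in rad, forces in N, time in s.
With the tool pointing down it reaches from about 275 to 750 mm from the base axis. Payload 10.2 kg.
Tool frame: the origin (TCP) lies where the fingers leave the gripper's body, on its centre line; the fingertips stand 73 mm ahead of it and the grasp point (between the pads) lies 54 mm ahead of it; z points along the fingers, y is the line along which they close (so a half turn about z gives the same grasp; the last joint's range is limited). The gripper opens to 85 mm and grips with 20 to 120 N. Pads are 22 mm wide; open, the fingers measure 114 mm over their backs; the gripper's body (76 mm by 85 mm) begins 54 mm behind the grasp point. The pads swing forward as they close: fully open they stand 13 mm farther back than shut.
Start: joints at [1.018, 0.313, 1.498, -0, 1.331, -0.223], TCP at [170.036, 496.708, 303.894] pointing down, gripper open.
Joint ranges: [-2.94, 2.94], [-0.97, 2.17], [0.19, 2.56], [-1.23, 4.37], [0.02, 3.11], [-2.88, 2.88]. Speed limits (rad/s): [2.39, 2.39, 3.01, 3.14, 3.14, 3.14].

## Interface

Orientations are given as a unit quaternion [w, x, y, z].
In Python, from rig import ctrl gives the robot as it stands.
- The arm moves only by the shell command python3 -m creep 'ROWS' [OPENING] [FORCE]. ROWS is JSON, a list that holds one entry, the list of rows, each a list of 6 numbers: the shift along the world's x, y, z in units of 25 mm (1.0 is 25 mm), then the turn, a rotation vector about the world's x, y, z in units of 5 degrees (1.0 is 5 degrees). In form: [[[x, y, z, ax, ay, az], ...]]. A call has 1 to 20 rows; each row is the pose to reach, as a shift and turn from the pose commanded when the call began; what a row does not reach only later rows make up. A row lasts 1/12 s, in which the tool goes at most 41.7 mm and 7.16 degrees, less where a joint would pass 70% of its speed; a pose out of reach is approached as far as the arm can. A call with a gripper value outside its range is refused whole. OPENING is the finger opening in mm, from 0 to 85.4, set as the call begins (- or left out, the last holds). The fingers move at their own pace and stop on an object; FORCE is the grip in N (left out, the last holds). Time passes only in rows, so rows that repeat a pose let the fingers close. It gives the time, the measured TCP pose, the force, the opening and the grip force at its end, in the units of the state.
- ctrl.sense(): the state, without advancing time (a new reading comes with each control period).
- ctrl.capture(name): name is "scene" or "top"; returns a dict with "image" (420x560x3 uint8, red, green, blue), "fx", "fy", "cx", "cy" (pixels), "R" (3x3) and "t" (3): a world point X has camera coordinates R X + t. Camera axes: x right, y down, z forward; pixel columns grow to the right and rows downward; lengths in mm; the calibration is good to about 2 mm. A picture is of the moment at which its call begins. There is no depth.
- ctrl.finish_job(): hands the job in; it is judged then, once.
The state is a dict: "time_s": time; "joints": joint angles; "dq": joint speeds; "tau": joint torques, N m; "eef_pos": TCP position; "ee_rot": TCP orientation; "force": force on the tool from outside, world axes, zero at the start; "wrist_torque": the same for the moment, N m; "grip_width": opening from 0.0 (shut) to 1.0 (fully open); "grip_force": force on a finger pad.
Only numpy, scipy, OpenCV 4.12 (cv2) and the standard library are available. Lean on these libraries where they do the work, as an engineer would, in place of code of your own. Each camera call takes 0.05 s, during which the arm holds its last target. There are 200 camera calls.

## Working session

There is one attempt and no reset: what is moved stays moved. The work goes in short steps, Python scripts to look and compute and a shell command to move; the robot and the scene stay as the last step left them, time stands still between calls to the robot, and variables do not carry over. Pictures are saved under pics/ and viewed, at most 10 in all, crops included, and the job is handed in when it is done.

```bash
ls; mkdir -p pics; python3 - <<'E'
from rig import ctrl
import cv2,numpy as np
s=ctrl.sense();print(s)
for n in("scene","top"):
    c=ctrl.capture(n);cv2.imwrite(f"pics/{n}0.png",c["image"][:,:,::-1])
    print(n,c["fx"],c["cx"],c["cy"],np.round(c["R"],3).tolist(),np.round(c["t"],1))
E
```

```text
pics
{'time_s': 0.0, 'joints': array([ 1.01758705e+00,  3.13412867e-01,  1.49843785e+00, -3.10997440e-05,
        1.33103895e+00, -2.23399688e-01]), 'dq': array([-1.61195598e-06,  1.05120533e-03,  1.54992342e-03,  6.64438252e-04,
        2.87364470e-04,  1.45754883e-03]), 'tau': array([-6.82512073e-04, -4.12273264e+01, -2.59740329e+01, -2.56935182e-04,
        4.09498578e-03, -3.26303984e-05]), 'eef_pos': array([169.94912451, 496.54408291, 303.35373967]), 'ee_rot': array([-2.31560500e-04,  1.64154731e-01,  9.86434389e-01, -6.05948560e-04]), 'force': array([0.42453546, 0.03411715, 0.29150943]), 'wrist_torque': array([-0.00305781, -0.04993134,  0.03202286]), 'grip_force': 0.0, 'grip_width': 1.0013007067737325}
scene 520.8887986167136 274.34998090330953 213.96274884516325 [[-0.788, -0.615, -0.02], [-0.425, 0.568, -0.705], [0.445, -0.547, -0.709]] [189.1 502.1 835.6]
top 514.2128640670066 278.665859250474 214.73406617044338 [[0.004, -1.0, -0.018], [-0.994, -0.002, -0.109], [0.109, 0.018, -0.994]] [-366.9  511.2 1259.1]
```

View pics/scene0.png

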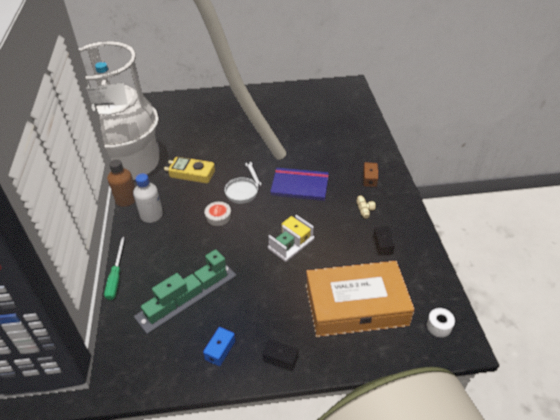

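View pics/top0.png

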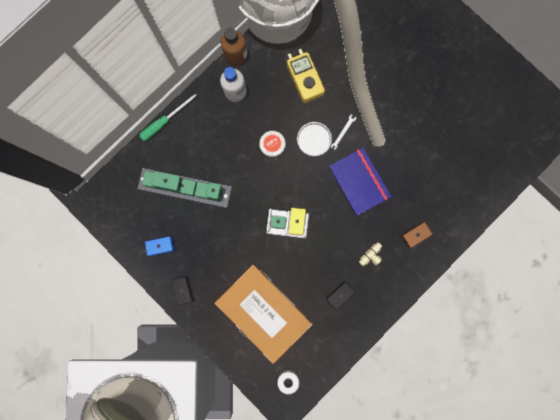

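Scene view: wall runs (138,315)–(235,270), the half block is at its right end (215,262), yellow is in the right channel of the rack (297,228), and blue is at (219,345). In the top view the wall is at (185,187), the rack at (288,222), blue at (160,246). Next, enlarged crops.

```bash
cat > h.py <<'E'
from rig import ctrl
import cv2,numpy as np
from scipy.optimize import least_squares
def cap(n):
    c=ctrl.capture(n);c["R"]=np.array(c["R"]);c["t"]=np.array(c["t"]);c["C"]=-c["R"].T@c["t"];return c
def proj(c,X):
    p=np.atleast_2d(X)@c["R"].T+c["t"];return np.c_[c["fx"]*p[:,0]/p[:,2]+c["cx"],c["fy"]*p[:,1]/p[:,2]+c["cy"]]
def ray(c,uv):
    uv=np.atleast_2d(uv);d=np.c_[(uv[:,0]-c["cx"])/c["fx"],(uv[:,1]-c["cy"])/c["fy"],np.ones(len(uv))]@c["R"];return d
def plane(c,uv,z):
    d=ray(c,uv);return c["C"]+d*((z-c["C"][2])/d[:,2])[:,None]
def tri(c1,a,c2,b):
    d1,d2=ray(c1,a)[0],ray(c2,b)[0];d1/=np.linalg.norm(d1);d2/=np.linalg.norm(d2)
    s=np.linalg.lstsq(np.c_[d1,-d2],c2["C"]-c1["C"],rcond=None)[0]
    P,Q=c1["C"]+s[0]*d1,c2["C"]+s[1]*d2;return (P+Q)/2,np.linalg.norm(P-Q)
def crop(c,x0,y0,w,h,s):
    return cv2.resize(c["image"][y0:y0+h,x0:x0+w,::-1],None,fx=s,fy=s,interpolation=cv2.INTER_CUBIC)
E
python3 - <<'E'
from h import *
t,s=cap("top"),cap("scene")
print(t["C"],s["C"])
W=np.zeros((600,800,3),np.uint8)
def put(im,x,y): W[y:y+im.shape[0],x:x+im.shape[1]]=im
put(crop(t,135,165,100,45,4),0,0)       # 400x180
put(crop(t,260,200,55,45,5),410,0)      # 275x225
put(crop(t,140,232,40,30,4),0,190)
put(crop(s,130,245,110,85,4),0,320)     # 440x340 ->cut
E
true; python3 - <<'E'
from h import *
t,s=cap("top"),cap("scene")
W=np.zeros((600,800,3),np.uint8)
def put(im,x,y):
    h=min(im.shape[0],600-y);w=min(im.shape[1],800-x);W[y:y+h,x:x+w]=im[:h,:w]
put(crop(t,135,165,100,45,4),0,0)
put(crop(t,260,200,55,45,5),410,0)
put(crop(t,140,232,40,30,4),180,185)
put(crop(s,130,245,110,82,3.4),0,310)
put(crop(s,265,212,52,48,5),400,240)
put(crop(s,200,325,40,40,3.2),665,350)
cv2.imwrite("pics/crops1.png",W)
E
```

```text
[ 372.20759327 -389.04929699 1300.54574407] [ -9.7980849  288.440937   950.14739355]Traceback (most recent call last):
  File "<stdin>", line 9, in <module>
  File "<stdin>", line 5, in put
ValueError: could not broadcast input array from shape (340,440,3) into shape (280,440,3)
```

View pics/crops1.png

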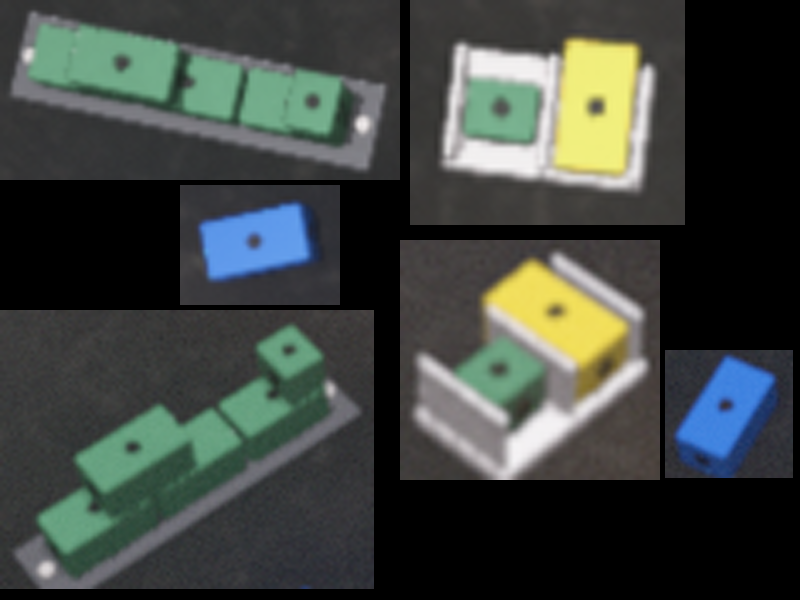

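The crops show dark centre holes in each block's top and white dots at the plate's ends. I'll locate these in both views and triangulate, with mask shapes giving the yaws.

```bash
cat >> h.py <<'E'
def spot(c,uv,sign=-1,r=2):
    g=cv2.cvtColor(c["image"],cv2.COLOR_RGB2GRAY).astype(float)*sign
    u,v=np.round(uv).astype(int);p=g[v-r:v+r+1,u-r:u+r+1];w=np.clip(p-(p.max()+np.median(p))/2,0,None)
    yy,xx=np.mgrid[-r:r+1,-r:r+1];return np.array([u+(w*xx).sum()/w.sum(),v+(w*yy).sum()/w.sum()])
E
python3 - <<'E'
from h import *
t,s=cap("top"),cap("scene")
o=lambda x,y,ox,oy,px,py,k:np.array([(x-px+.5)/k-.5+ox,(y-py+.5)/k-.5+oy])
P={"full":(o(121,63,135,165,0,0,4),o(133,447,130,245,0,310,3.4),-1),
"half":(o(313,101,135,165,0,0,4),o(289,350,130,245,0,310,3.4),-1),
"dotL":(o(28,56,135,165,0,0,4),o(46,569,130,245,0,310,3.4),1),
"dotR":(o(362,124,135,165,0,0,4),o(330,391,130,245,0,310,3.4),1),
"yel":(o(596,107,260,200,410,0,5),o(556,310,265,212,400,240,5),-1),
"spare":(o(501,108,260,200,410,0,5),o(499,370,265,212,400,240,5),-1),
"blue":(o(254,241,140,232,180,185,4),o(725,405,200,325,665,350,3.2),-1)}
Q={}
for k,(a,b,sg) in P.items():
    a2,b2=spot(t,a,sg),spot(s,b,sg)
    X,e=tri(t,a2,s,b2);Q[k]=X;print(k,np.round(a,1),np.round(a2,1),np.round(b,1),np.round(b2,1),np.round(X,1),"gap",round(e,1))
for a,b in(("half","full"),("dotR","dotL")):
    d=Q[b]-Q[a];print(a,b,np.linalg.norm(d[:2]),"yaw",np.degrees(np.arctan2(-d[0],d[1])))
for n,lo,hi in(("yel",(22,80,80),(35,255,255)),("blue",(100,120,120),(120,255,255))):
    z=Q[n][2]
    for c,nm in((t,"t"),(s,"s")):
        m=cv2.inRange(cv2.cvtColor(c["image"],cv2.COLOR_RGB2HSV),lo,hi)
        # keep blob near
        k,l,st,ce=cv2.connectedComponentsWithStats(m);p=proj(c,Q[n])[0]
        i=min(range(1,k),key=lambda i:np.hypot(*(ce[i]-p))+(1e3 if st[i,4]<50 else 0))
        ct=max(cv2.findContours((l==i).astype(np.uint8),0,1)[0],key=len)[:,0]
        r=cv2.minAreaRect(plane(c,ct,z)[:,:2].astype(np.float32));print(n,nm,r)
E
```

```text
full [164.9 180.4] [165.1 180.4] [168.8 284.9] [168.5 284.9] [590.7 -89.7  72.2] gap 0.2
half [212.9 189.9] [212.7 189.9] [214.6 256.4] [214.6 256.4] [ 567.1 -206.3   71.4] gap 0.7
dotL [141.6 178.6] [141.6 178.3] [143.2 320.8] [143.1 320.7] [605.8 -15.7  13.6] gap 1.4
dotR [225.1 195.6] [225.2 195.6] [226.7 268.5] [226.8 268. ] [ 560.8 -230.3   12.2] gap 3.2
yel [296.8 221. ] [296.8 220.9] [295.8 225.6] [295.6 225.8] [ 494.9 -410.4   43.4] gap 0.7
spare [277.8 221.2] [277.8 221.1] [284.4 237.6] [284.4 237.4] [ 494.  -364.    43.5] gap 1.4
blue [158.1 245.6] [158.2 245.6] [218.4 341.8] [218.5 341.7] [433.8 -67.8  33.7] gap 0.0
half full 118.97630356733755 yaw -11.404700130974923
dotR dotL 219.25162804102325 yaw -11.843843360496313
yel t ((495.6761779785156, -411.5343933105469), (39.58286666870117, 66.80140686035156), 86.53946685791016)
yel s ((488.4129638671875, -406.4725036621094), (46.12437438964844, 84.93093872070312), 76.20626068115234)
blue t ((433.47125244140625, -68.53482055664062), (38.019859313964844, 65.57206726074219), 12.282318115234375)
blue s ((431.6949157714844, -63.3801383972168), (39.039398193359375, 73.84406280517578), 12.520017623901367)
```

Heights agree with the text to within 2 mm: wall 71–72, yellow 43, blue 34. The full–half spacing is 119 mm as specified. The wall origin is (584,-123) with yaw -11.5°, so the gap is at (577,-156). Yellow is at (495,-410.5), its long axis about -4.5° from world x. Moving over towards the rack.

```bash
python3 -m creep '[[[1,-2.8,0,0,0,-1.3],[2,-5.6,0,0,0,-2.6],[3,-8.4,0,0,0,-3.9],[3.5,-9.8,0,0,0,-5.2],[4,-11.2,0,0,0,-6.5],[4.5,-12.6,0,0,0,-7.8],[5,-14,0,0,0,-9.1],[5.5,-15.4,0,0,0,-10.4],[6,-16.8,0,0,0,-11.7],[6.5,-18.2,0,0,0,-13],[7,-19.6,0,0,0,-14.2],[7.5,-21,0,0,0,-15.1],[8,-22.4,0,0,0,-15.1],[8.5,-23.8,0,0,0,-15.1],[9,-25.2,0,0,0,-15.1],[9.5,-26.6,0,0,0,-15.1],[10,-28,0,0,0,-15.1],[10,-28,0,0,0,-15.1]]]' 85 60
```

```text
time_s: 1.9
eef_pos: [420.3, -206.1, 303.8]
ee_rot: [0.0, 0.734, 0.679, -0.0]
force: [0.9, 0.1, 1.1]
grip_width: 0.998
grip_force: 0.0
```

```bash
python3 -m creep '[[[0.5,-1.4,0,0,0,0],[1,-2.8,-0.3,0,0,0],[1.5,-4.2,-1,0,0,0],[2,-5.6,-2,0,0,0],[2.5,-7,-3,0,0,0],[2.99,-8.18,-4,0,0,0],[2.99,-8.18,-4.8,0,0,0],[2.99,-8.18,-4.8,0,0,0],[2.99,-8.18,-4.8,0,0,0]]]' && python3 - <<'E'
from h import *
t,s=cap("top"),cap("scene")
W=np.zeros((330,800,3),np.uint8)
W[:,:400]=crop(t,257,190,80,66,5);W[:,400:]=crop(s,250,185,80,66,5);cv2.imwrite("pics/above.png",W)
E
```

```text
time_s: 2.65
eef_pos: [494.5, -407.4, 183.2]
ee_rot: [-0.001, 0.734, 0.679, 0.0]
force: [0.2, 0.2, 0.1]
grip_width: 0.991
grip_force: 0.0
```

View pics/above.png

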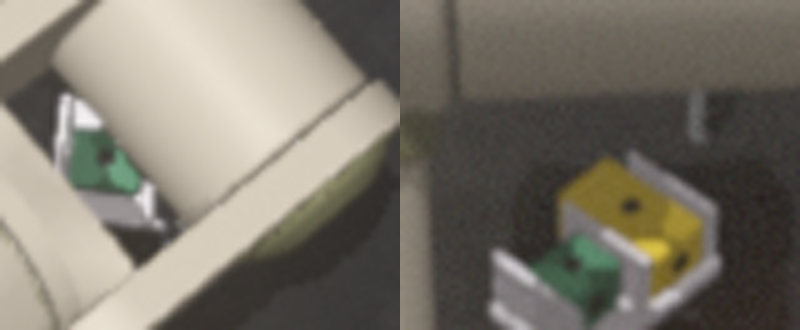

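Arm covers most of both views; yellow's hole in the scene crop at (630,205) and rack are undisturbed. Descend.

```bash
python3 -m creep '[[[0,0,-0.8,0,0,0],[0,0,-1.6,0,0,0],[0,0,-2.2,0,0,0],[0,0,-2.7,0,0,0],[0,0,-3.1,0,0,0],[0,0,-3.4,0,0,0],[0,0,-3.7,0,0,0],[0,0,-3.9,0,0,0],[0,0,-4,0,0,0],[0,0,-4,0,0,0],[0,0,-4,0,0,0]]]'
```

```text
time_s: 3.67
eef_pos: [494.9, -407.9, 84.2]
ee_rot: [0.0, 0.734, 0.679, -0.0]
force: [0.9, 0.1, 0.6]
grip_width: 0.992
grip_force: 0.0
```

```bash
python3 -m creep '[[[0,-0.1,0,0,0,0],[0,-0.1,0,0,0,0]]]' && python3 -m creep '[[[0,0,0,0,0,0],[0,0,0,0,0,0],[0,0,0,0,0,0],[0,0,0,0,0,0],[0,0,0,0,0,0],[0,0,0,0,0,0],[0,0,0,0,0,0],[0,0,0,0,0,0]]]' 50 60
```

```text
time_s: 3.83
eef_pos: [494.9, -410.9, 84.4]
ee_rot: [0.001, 0.734, 0.679, -0.0]
force: [0.0, -0.1, 0.6]
grip_width: 0.997
grip_force: 0.0
time_s: 4.5
eef_pos: [495.0, -410.5, 84.5]
ee_rot: [0.001, 0.734, 0.679, -0.0]
force: [-0.1, -0.9, 5.7]
grip_width: 0.74
grip_force: 66.3
```

Gripped at 63 mm, as expected. Lift, carry to a clear patch of bench at about (465,-260), turning +83° so that its length lies along the wall's.

```bash
python3 -m creep '[[[0,0,0.3,0,0,0],[0,0,0.8,0,0,0],[0,0,1.5,0,0,0],[0,0,2.3,0,0,0],[0,0,3,0,0,1],[0,0.4,3,0,0,2.2],[0,0.9,3,0,0,3.5],[-0.1,1.4,3,0,0,4.8],[-0.3,1.9,3,0,0,6.1],[-0.5,2.5,3,0,0,7.4],[-0.7,3.1,3,0,0,8.7],[-0.9,3.7,3,0,0,10],[-1.1,4.3,3,0,0,11.3],[-1.2,4.9,3,0,0,12.6],[-1.2,5.4,3,0,0,13.9],[-1.2,5.8,3,0,0,15.2],[-1.2,6,3,0,0,16.2],[-1.2,6,3,0,0,16.6],[-1.2,6,3,0,0,16.6],[-1.2,6,3,0,0,16.6]]]' && python3 -m creep '[[[0,0,-0.7,0,0,0],[0,0,-1.4,0,0,0],[0,0,-2.1,0,0,0],[0,0,-2.6,0,0,0],[0,0,-2.9,0,0,0],[0,0,-3.1,0,0,0],[0,0,-3.2,0,0,0],[0,0,-3.2,0,0,0]]]'
```

```text
time_s: 6.17
eef_pos: [464.9, -260.3, 159.5]
ee_rot: [0.0, 0.1, 0.995, -0.0]
force: [0.7, -0.2, -0.4]
grip_width: 0.741
grip_force: 65.7
time_s: 6.83
eef_pos: [464.9, -260.4, 79.0]
ee_rot: [0.0, 0.1, 0.995, -0.0]
force: [0.0, 0.8, -1.1]
grip_width: 0.74
grip_force: 65.7
```

```bash
python3 -m creep '[[[0,0,-0.06,0,0,0],[0,0,-0.12,0,0,0],[0,0,-0.16,0,0,0],[0,0,-0.16,0,0,0]]]'; python3 -m creep '[[[0,0,-0.02,0,0,0],[0,0,-0.02,0,0,0]]]';python3 -m creep '[[[0,0,-0.02,0,0,0],[0,0,-0.02,0,0,0]]]'
```

```text
time_s: 7.17
eef_pos: [464.8, -260.3, 75.0]
ee_rot: [0.0, 0.099, 0.995, -0.0]
force: [-0.4, 0.6, -0.4]
grip_width: 0.735
grip_force: 65.7
time_s: 7.33
eef_pos: [464.9, -260.4, 74.5]
ee_rot: [0.0, 0.099, 0.995, -0.0]
force: [0.7, 0.2, -0.4]
grip_width: 0.737
grip_force: 65.8
time_s: 7.5
eef_pos: [464.9, -260.3, 74.5]
ee_rot: [0.0, 0.099, 0.995, -0.0]
force: [-2.1, 1.5, 6.2]
grip_width: 0.738
grip_force: 66.5
```

Touched down. Release, rise clear, and look.

```bash
python3 -m creep '[[[0,0,0,0,0,0],[0,0,0,0,0,0],[0,0,0,0,0,0],[0,0,0,0,0,0],[0,0,0,0,0,0]]]' 85 && python3 -m creep '[[[0,0,0.5,0,0,0],[0,0,1.3,0,0,0],[0,0,2.2,0,0,0],[0,0,3.2,0,0,-1.3],[0,0,4,0,0,-2.6],[0,0,4,0,0,-3.9],[0,0,4,0,0,-5.2],[0,0,4,0,0,-6.5],[0,0,4,0,0,-7.8],[0,0,4,0,0,-9.1],[0,0,4,0,0,-10.4],[0,0,4,0,0,-11.7],[0,0,4,0,0,-13],[0,0,4,0,0,-14.3],[0,0,4,0,0,-15.6],[0,0,4,0,0,-16.9],[0,0,4,0,0,-18],[0,0,4,0,0,-18]]]' && python3 - <<'E'
from h import *
t,s=cap("top"),cap("scene")
W=np.zeros((400,800,3),np.uint8)
p=proj(t,[465,-260,20])[0].astype(int);q=proj(s,[465,-260,20])[0].astype(int);print(p,q)
W[:,:400]=crop(t,p[0]-40,p[1]-40,80,80,5);W[:,400:]=crop(s,q[0]-40,q[1]-40,80,80,5);cv2.imwrite("pics/bench.png",W)
E
```

```text
time_s: 7.92
eef_pos: [464.8, -260.3, 73.8]
ee_rot: [-0.0, 0.099, 0.995, 0.0]
force: [0.2, 0.2, 0.2]
grip_width: 0.995
grip_force: 0.0
time_s: 9.42
eef_pos: [464.8, -260.3, 173.9]
ee_rot: [-0.0, 0.775, 0.632, 0.0]
force: [0.2, -0.5, 0.5]
grip_width: 0.994
grip_force: 0.0
[236 233] [266 277]
```

View pics/bench.png

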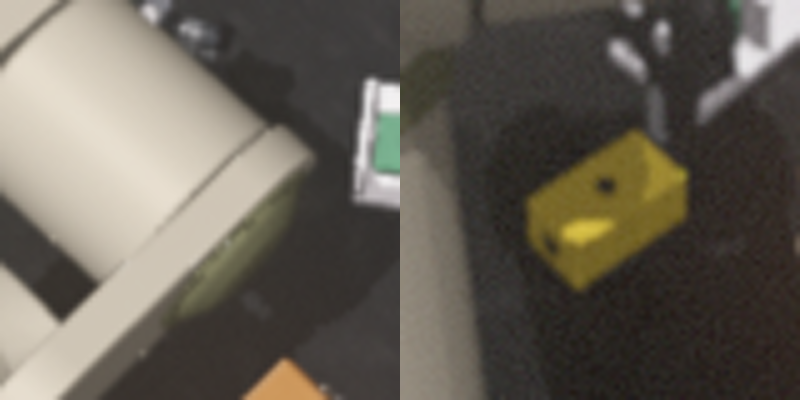

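Yellow lies flat on the bench; its hole is at scene pixel (266.6,273.6). Check its position against the hand.

```bash
python3 - <<'E'
from h import *
s=cap("scene")
f=lambda x,y:np.array([(x-400+.5)/5-.5+226,(y+.5)/5-.5+237])
h=spot(s,f(605,185));print(h,plane(s,h,33.5))
a,b,c=[plane(s,f(*p),33.5)[0] for p in((527,203),(635,130),(688,178))]
for d in(b-a,c-b): print(np.linalg.norm(d),np.degrees(np.arctan2(-d[0],d[1])))
E
```

```text
[266.69918699 273.67479675] [[ 464.31592118 -260.79491051   33.5       ]]
62.9834948816632 168.58180275547326
36.767456006039794 78.2082240035482
```

Position and yaw (-11.4°) match. Take it across its width.

```bash
python3 -m creep '[[[0,0,-0.8,0,0,0],[0,0,-1.6,0,0,0],[0,0,-2.3,0,0,0],[0,0,-2.9,0,0,0],[0,0,-3.3,0,0,0],[0,0,-3.5,0,0,0],[0,0,-3.65,0,0,0],[0,0,-3.65,0,0,0],[0,0,-3.65,0,0,0]]]' && python3 -m creep '[[[0,0,0,0,0,0],[0,0,0,0,0,0],[0,0,0,0,0,0],[0,0,0,0,0,0],[0,0,0,0,0,0],[0,0,0,0,0,0],[0,0,0,0,0,0],[0,0,0,0,0,0],[0,0,0,0,0,0],[0,0,0,0,0,0],[0,0,0,0,0,0],[0,0,0,0,0,0]]]' 22 60
```

```text
time_s: 10.32
eef_pos: [465.0, -260.5, 83.2]
ee_rot: [0.0, 0.774, 0.634, 0.0]
force: [0.1, -0.4, 1.1]
grip_width: 0.995
grip_force: 0.0
time_s: 11.32
eef_pos: [465.0, -260.5, 83.2]
ee_rot: [0.001, 0.774, 0.633, 0.0]
force: [-0.1, 0.9, 5.4]
grip_width: 0.407
grip_force: 60.7
```

```bash
python3 -m creep '[[[0,0,0.3,0,0,0],[0,0,0.9,0,0,0],[0,0,1.7,0,0,0],[0,0,2.6,0,0,0],[0,0,3.4,0,0,0],[0.4,0.4,3.67,0,0,0],[1,0.9,3.67,0,0,0],[1.7,1.5,3.67,0,0,0],[2.5,2.2,3.67,0,0,0],[3.2,2.9,3.67,0,0,0],[3.8,3.5,3.67,0,0,0],[4.3,4,3.67,0,0,0],[4.49,4.17,3.67,0,0,0],[4.49,4.17,3.4,0,0,0],[4.49,4.17,3.2,0,0,0],[4.49,4.17,3.2,0,0,0],[4.49,4.17,3.2,0,0,0]]]' && python3 - <<'E'
from h import *
t,s=cap("top"),cap("scene")
W=np.zeros((480,800,3),np.uint8)
W[:,:480]=crop(s,125,225,120,120,4)
W[:320,480:800]=crop(t,150,150,80,80,4);cv2.imwrite("pics/gap.png",W)
E
```

```text
time_s: 12.73
eef_pos: [576.3, -156.8, 162.1]
ee_rot: [-0.001, 0.774, 0.633, -0.0]
force: [-0.0, -1.2, -1.0]
grip_width: 0.411
grip_force: 59.9
```

View pics/gap.png

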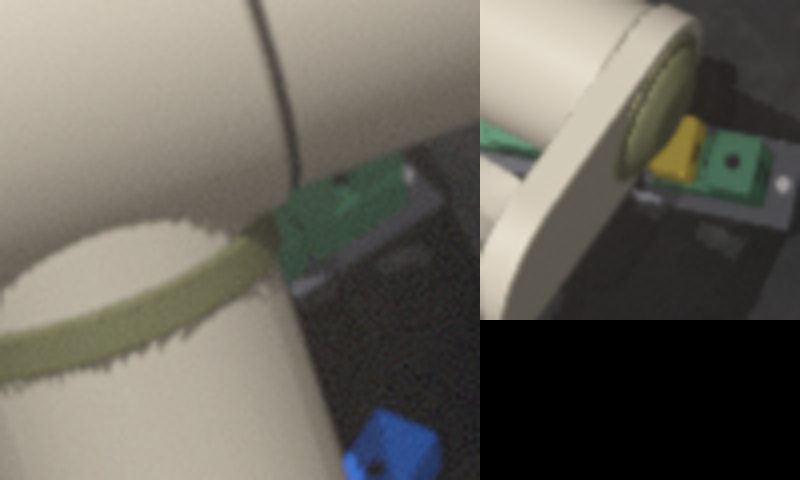

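The wall is mostly hidden by the arm; in the top crop yellow's right end spans about (706,122)–(697,181), just short of the half block's edge. Compare with prediction.

```bash
python3 - <<'E'
from h import *
t=cap("top");print(ctrl.sense()["eef_pos"])
e=np.array([np.sin(.2),np.cos(.2)]);x=np.array([e[1],-e[0]]);o=np.array([583.9,-123.])
for b in(18,-18): print(proj(t,[*(o-66*e+b*x),111]), "half",proj(t,[*(o-70*e+b*x),71.5]))
im=t["image"];hs=cv2.cvtColor(im,cv2.COLOR_RGB2HSV)
m=cv2.inRange(hs,(20,110,70),(32,255,255));m[:,:190]=0;m[:,215:]=0;m[:170]=0;m[205:]=0
for v in range(178,197,2):
    u=np.where(m[v])[0];print(v,u.max() if len(u) else None, im[v,198:212,0])
E
```

```text
[ 576.81557573 -156.58450379  162.86933372]
[[204.10465921 178.40608652]] half [[208.34683443 181.64816019]]
[[200.7657059 193.2448221]] half [[205.12542199 196.03052454]]
178 None [58 59 62 70 64 59 47 42 40 40 39 38 39 37]
180 205 [ 59  70 110 137 142 137 105  74  50  42  38  38  37  40]
182 205 [ 77 125 142 144 144 133 111 100  77  61  53  51  52  51]
184 205 [129 142 145 145 140 117 103  93  70  58  57  65  69  71]
186 204 [143 145 144 144 133 101  72  71  62  59  67  71  72  73]
188 203 [145 146 145 140 115  74  66  61  59  63  71  72  72  67]
190 203 [146 146 145 136 111  94  80  64  53  67  72  71  69  56]
192 203 [141 144 142 126 110  97  74  69  67  71  73  72  73  70]
194 202 [ 96 111 117 111 105  85  66  64  69  71  72  73  73  72]
196 None [53 56 63 71 75 70 70 70 65 63 66 68 69 70]
```

Agrees within a pixel. Lower it into the gap.

```bash
python3 -m creep '[[[0.02,0,-0.3,0,0,0],[0.02,0,-0.6,0,0,0],[0.02,0,-0.9,0,0,0],[0.02,0,-1.2,0,0,0],[0.02,0,-1.4,0,0,0],[0.02,0,-1.55,0,0,0],[0.02,0,-1.6,0,0,0],[0.02,0,-1.6,0,0,0],[0.02,0,-1.6,0,0,0]]]'; python3 -m creep '[[[0,0,-0.03,0,0,0],[0,0,-0.03,0,0,0]]]'
```

```text
time_s: 13.63
eef_pos: [577.7, -156.1, 122.9]
ee_rot: [0.0, 0.774, 0.633, 0.0]
force: [0.6, -0.3, -0.9]
grip_width: 0.409
grip_force: 59.9
time_s: 13.8
eef_pos: [577.6, -156.1, 122.1]
ee_rot: [0.0, 0.774, 0.633, 0.0]
force: [0.2, 0.1, -0.4]
grip_width: 0.409
grip_force: 59.9
```

```bash
python3 -m creep '[[[0,0,-0.02,0,0,0],[0,0,-0.02,0,0,0],[0,0,-0.02,0,0,0]]]'
```

```text
time_s: 14.05
eef_pos: [577.5, -156.1, 121.5]
ee_rot: [0.0, 0.774, 0.633, 0.0]
force: [-0.7, 0.2, -0.1]
grip_width: 0.409
grip_force: 59.9
```

```bash
python3 -m creep '[[[0,0,-0.02,0,0,0],[0,0,-0.02,0,0,0],[0,0,-0.02,0,0,0]]]';python3 -m creep '[[[0,0,-0.02,0,0,0],[0,0,-0.02,0,0,0],[0,0,-0.02,0,0,0]]]'
```

```text
time_s: 14.3
eef_pos: [577.6, -156.1, 121.2]
ee_rot: [0.0, 0.774, 0.633, 0.0]
force: [-2.1, 0.8, 3.3]
grip_width: 0.411
grip_force: 60.2
time_s: 14.55
eef_pos: [577.6, -156.1, 121.2]
ee_rot: [0.0, 0.774, 0.633, 0.0]
force: [-3.3, 1.3, 7.0]
grip_width: 0.409
grip_force: 61.0
```

Seated at the expected height. Release, rise, move aside and look.

```bash
python3 -m creep '[[[0,0,0,0,0,0],[0,0,0,0,0,0],[0,0,0,0,0,0],[0,0,0,0,0,0],[0,0,0,0,0,0],[0,0,0,0,0,0]]]' 60 && python3 -m creep '[[[0,0,0.4,0,0,0],[0,0,1,0,0,0],[0,0,2,0,0,0],[0,0,3,0,0,0],[0,0,4,0,0,0],[-0.8,-0.9,4.5,0,0,0],[-1.7,-1.9,4.5,0,0,0],[-2.6,-2.9,4.5,0,0,0],[-3.5,-4,4.5,0,0,0],[-4.4,-5,4.5,0,0,0],[-5.2,-6,4.5,0,0,0],[-5.7,-6.5,4.5,0,0,0],[-5.7,-6.5,4.5,0,0,0]]]' 85 && python3 - <<'E'
from h import *
t,s=cap("top"),cap("scene")
W=np.zeros((480,800,3),np.uint8)
W[:425,:400]=crop(s,135,245,80*5//5,85,5)
W[:225,400:]=cv2.resize(crop(t,140,165,80,45,5),(400,225));W[230:480,400:]=crop(s,200,245,80,50,5);cv2.imwrite("pics/laid.png",W)
E
```

```text
time_s: 15.05
eef_pos: [577.5, -156.0, 120.3]
ee_rot: [-0.0, 0.774, 0.633, -0.0]
force: [0.1, -0.8, 0.6]
grip_width: 0.702
grip_force: 0.0
time_s: 16.13
eef_pos: [433.1, -320.9, 233.7]
ee_rot: [0.0, 0.775, 0.632, -0.0]
force: [-0.0, 1.1, -0.7]
grip_width: 0.995
grip_force: 0.0
```

View pics/laid.png

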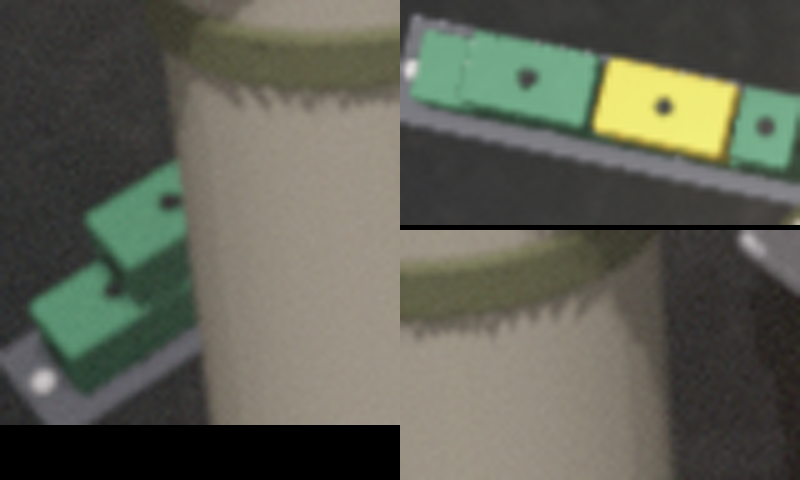

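Top view: yellow's hole (663,106) lies on the line between the full (528,78) and half (765,126) blocks' holes. It is flush, and spacing is right (68 of 119 mm). Yellow is placed; check with numbers and re-measure blue.

```bash
python3 - <<'E'
from h import *
t=cap("top");print(ctrl.sense()["eef_pos"])
f=lambda x,y:np.array([(x-400+.5)/5-.5+140,(y+.5)/5-.5+165])
P=[plane(t,spot(t,f(*p)),z)[0] for p,z in(((528,78),71.5),((663,106),71.5),((765,126),71.5))]
print(np.round(P,1));d=P[0]-P[2];d/=np.linalg.norm(d);v=P[1]-P[2];print("along",v@d,"off",v[0]*d[1]-v[1]*d[0])
print("joint/top centre",P[0]-34*d,"yaw",np.degrees(np.arctan2(-d[0],d[1])))
m=cv2.inRange(cv2.cvtColor(t["image"],cv2.COLOR_RGB2HSV),(100,120,120),(120,255,255))
m[:225]=0;m[270:]=0;m[:,:130]=0;m[:,200:]=0
c=max(cv2.findContours(m,0,1)[0],key=len)[:,0];print(cv2.minAreaRect(plane(t,c,33.5)[:,:2].astype(np.float32)))
print(plane(t,spot(t,[158.2,245.6]),33.5))
E
```

```text
[ 435.43830382 -318.10466636  233.37510508]
[[ 590.8  -89.6   71.5]
 [ 577.2 -156.5   71.5]
 [ 567.4 -206.2   71.5]]
along 50.591941816353 off -0.13573365547340188
joint/top centre [ 584.10138796 -122.89169608   71.5       ] yaw -11.319445478968383
((433.552490234375, -68.41163635253906), (37.850242614746094, 65.45994567871094), 12.282323837280273)
[[433.88827409 -67.78126739  33.5       ]]
```

```bash
python3 -m creep '[[[0,0.6,0,0,0,0.5],[0,1.6,0,0,0,1.2],[0,2.8,0,0,0,2],[0,4.1,0,0,0,2.8],[0,5.4,-0.3,0,0,3.6],[0,6.7,-0.8,0,0,4.3],[-0.07,7.9,-1.4,0,0,4.74],[-0.07,9,-2,0,0,4.74],[-0.07,9.7,-2.5,0,0,4.74],[-0.07,10,-3,0,0,4.74],[-0.07,10,-3.7,0,0,4.74],[-0.07,10,-4.4,0,0,4.74],[-0.07,10,-5,0,0,4.74],[-0.07,10,-5.5,0,0,4.74],[-0.07,10,-5.8,0,0,4.74],[-0.07,10,-6,0,0,4.74],[-0.07,10,-6,0,0,4.74],[-0.07,10,-6,0,0,4.74]]]' && python3 -m creep '[[[0,0,0,0,0,0],[0,0,0,0,0,0],[0,0,0,0,0,0],[0,0,0,0,0,0],[0,0,0,0,0,0],[0,0,0,0,0,0],[0,0,0,0,0,0],[0,0,0,0,0,0],[0,0,0,0,0,0],[0,0,0,0,0,0],[0,0,0,0,0,0],[0,0,0,0,0,0]]]' 22 60
```

```text
time_s: 17.78
eef_pos: [433.6, -68.3, 83.3]
ee_rot: [0.0, 0.627, 0.779, 0.0]
force: [-0.8, 0.3, -0.7]
grip_width: 0.993
grip_force: 0.0
time_s: 18.78
eef_pos: [433.5, -68.7, 83.5]
ee_rot: [0.0, 0.627, 0.779, 0.0]
force: [-1.0, 0.3, 6.8]
grip_width: 0.403
grip_force: 60.9
```

```bash
python3 -m creep '[[[0,0,0.3,0,0,0],[0,0,0.9,0,0,0],[0,0,1.7,0,0,0],[0,0,2.6,0,0,0],[0,0,3.4,0,0,-0.3],[0.3,-0.1,4,0,0,-0.8],[0.9,-0.3,4,0,0,-1.4],[1.7,-0.6,4,0,0,-2.1],[2.6,-0.9,4,0,0,-2.8],[3.5,-1.2,4,0,0,-3.4],[4.4,-1.6,4,0,0,-4],[5.2,-1.9,4,0,0,-4.5],[5.8,-2.1,4,0,0,-4.74],[6.02,-2.18,3.8,0,0,-4.74],[6.02,-2.18,3.5,0,0,-4.74],[6.02,-2.18,3.2,0,0,-4.74],[6.02,-2.18,3,0,0,-4.74],[6.02,-2.18,2.9,0,0,-4.74],[6.02,-2.18,2.9,0,0,-4.74],[6.02,-2.18,2.9,0,0,-4.74]]]'; python3 -m creep '[[[0,0,-0.02,0,0,0],[0,0,-0.02,0,0,0]]]'
```

```text
time_s: 20.45
eef_pos: [583.6, -122.9, 155.6]
ee_rot: [0.0, 0.774, 0.633, 0.0]
force: [0.6, -0.3, -1.5]
grip_width: 0.407
grip_force: 60.2
time_s: 20.62
eef_pos: [583.8, -123.0, 155.2]
ee_rot: [0.0, 0.774, 0.633, 0.0]
force: [0.1, -0.4, -1.0]
grip_width: 0.409
grip_force: 60.2
```

```bash
python3 -m creep '[[[0,0,-0.03,0,0,0],[0,0,-0.05,0,0,0],[0,0,-0.05,0,0,0]]]'; python3 -m creep '[[[0,0,-0.02,0,0,0],[0,0,-0.02,0,0,0],[0,0,-0.02,0,0,0]]]'
```

```text
time_s: 20.87
eef_pos: [583.8, -123.1, 153.6]
ee_rot: [-0.0, 0.774, 0.633, -0.0]
force: [0.7, 0.8, -1.5]
grip_width: 0.411
grip_force: 60.2
time_s: 21.12
eef_pos: [583.8, -123.1, 153.5]
ee_rot: [0.0, 0.774, 0.633, 0.0]
force: [-2.4, 0.7, 2.9]
grip_width: 0.407
grip_force: 60.6
```

Contact at the expected height. Release, rise and look.

```bash
python3 -m creep '[[[0,0,0,0,0,0],[0,0,0,0,0,0],[0,0,0,0,0,0],[0,0,0,0,0,0],[0,0,0,0,0,0],[0,0,0,0,0,0]]]' 60 && python3 -m creep '[[[0,0,0.4,0,0,0],[0,0,1,0,0,0],[0,0,2,0,0,0],[0,0,3,0,0,0],[0,0,4,0,0,0],[-1,-0.9,4.5,0,0,0],[-2,-1.9,4.5,0,0,0],[-3,-2.9,4.5,0,0,0],[-4,-4,4.5,0,0,0],[-5,-5,4.5,0,0,0],[-6,-6,4.5,0,0,0],[-7,-7,4.5,0,0,0],[-8,-8,4.5,0,0,0],[-8,-9,4.5,0,0,0],[-8,-10,4.5,0,0,0],[-8,-10,4.5,0,0,0],[-8,-10,4.5,0,0,0]]]' && python3 - <<'E'
from h import *
t,s=cap("top"),cap("scene")
W=np.zeros((500,800,3),np.uint8)
W[:225,:500]=crop(t,135,165,100,45,5);W[230:500,:400]=crop(s,130,235,120,81,10/3)[:270];cv2.imwrite("pics/final.png",W)
e=np.array([np.sin(.199),np.cos(.199)]);o=np.array([584.,-122.95])
print("expected blue hole px",proj(t,[*o,103]))
h=spot(t,proj(t,[*o,103])[0]);d=plane(t,h,103.5)[0,:2]-o;print(h,"along",d@e,"across",d@[e[1],-e[0]])
m=cv2.inRange(cv2.cvtColor(t["image"],cv2.COLOR_RGB2HSV),(100,120,120),(120,255,255));m[:160]=0;m[225:]=0;m[:,:140]=0;m[:,240:]=0
c=max(cv2.findContours(m,0,1)[0],key=len)[:,0];print(cv2.minAreaRect(plane(t,c,103.5)[:,:2].astype(np.float32)))
E
```

```text
time_s: 21.62
eef_pos: [583.8, -123.0, 153.1]
ee_rot: [0.0, 0.774, 0.633, 0.0]
force: [0.5, 0.3, 0.3]
grip_width: 0.705
grip_force: 0.0
time_s: 23.03
eef_pos: [383.5, -373.7, 266.0]
ee_rot: [0.0, 0.774, 0.633, 0.0]
force: [0.4, 0.0, 0.4]
grip_width: 0.7
grip_force: 0.0
expected blue hole px [[175.86302033 180.83705423]]
[175.63313609 181.03550296] along 0.30299278197364404 across -0.6375037939602308
((582.710693359375, -122.88996887207031), (64.95953369140625, 37.4703483581543), 78.72172546386719)
```

View pics/final.png

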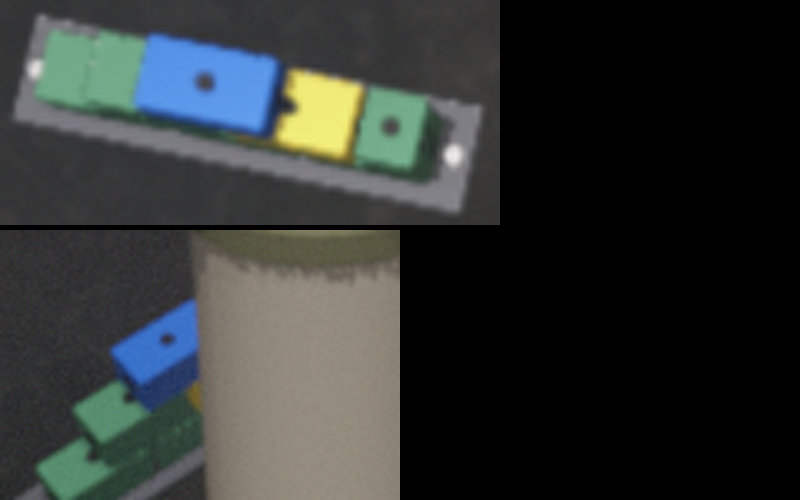

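Blue lies on top, flush and centred: its hole at (205,81) is within 0.7 mm of the target, with yaw -11.3°. The robot is clear of everything. Handing in.

```bash
python3 -c "
from rig import ctrl
print(ctrl.finish_job())"
```

```text
the job is handed in; nothing more can be done
None
```

The job is handed in after about 23 s of robot time: the yellow block was set down, regrasped and laid in the gap, and the blue block sits on top, both within about 1 mm of their targets by the camera.

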